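# Drop a portion of seed from the feeder into the bird dish

## Robot

A 6-joint arm with a two-finger parallel gripper is mounted at the origin on the work surface. World frame = base frame: x ahead of the robot, y to its left, z up, the work surface at z = 0. Lengths are in m, angles in degrees, forces in N, time in s.
With the tool pointing down it reaches from about 0.4 to 0.825 m from the base axis. Payload 7 kg.
Tool frame: the origin (TCP) lies midway between the tips of the shut fingers; the grasp point (between the pads) lies 19 mm behind it; z points along the fingers, y is the line along which they close (so a half turn about z gives the same grasp; the last joint's range is limited). The gripper opens to 88 mm and grips with 3 to 60 N. Pads are 19 mm wide; open, the fingers measure 130 mm over their backs; the gripper's body (78 mm by 193 mm) begins 47 mm behind the grasp point.
Start: joints at [16.507, 20.546, 0.682, 0, -70.136, -16.507], TCP at [0.675, -0, 0.227] pointing down, gripper open.
Joint ranges: [-176.03, 176.03], [-82.01, 121.73], [-58.28, 71.71], [-173.87, 95.51], [-174.79, -0.11], [-173.66, 173.66]. Speed limits (degrees/s): [136.94, 136.94, 172.46, 180, 180, 180].

## Interface

Orientations are given as [roll, pitch, yaw] about the fixed x, y, z axes, in that order (R = Rz(yaw) Ry(pitch) Rx(roll)).
In Python, from plant import r gives the robot as it stands.
- The arm moves only by the tool drive_tool, never from a script. Its argument "commands" is a list of rows, each an object of numbers: "hand": the closure, from 0 (fully open) to 1 (shut); "tx", "ty", "tz": the shift along the world's x, y, z scaled (see below); "turn": the turn about the world's z scaled (see below). A call has 1 to 10 rows; each row is the pose to reach, as a shift and turn from the pose commanded when the call began; what a row does not reach only later rows make up. The controller multiplies each number of a shift by 0.6 m and each number of a turn by 90 degrees. A row lasts 1/10 s, in which the tool goes at most 50 mm and 8.59 degrees, less where a joint would pass 70% of its speed; a pose out of reach is approached as far as the arm can. A call with a number of a shift or a turn outside -1 to 1 is refused whole. A call with a gripper value outside its range is refused whole. The fingers move at their own pace and stop on an object; "grip_force" is the grip in N (left out, the last holds). Time passes only in rows, so rows that repeat a pose let the fingers close. It gives the time, the measured TCP pose, the force, the opening and the grip force at its end, in the units of the state.
- r.get_state(): the state, without advancing time (a new reading comes with each control period).
- r.capture(name): name is "scene" or "side" or "wrist"; returns a dict with "frame" (480x640x3 uint8, red, green, blue), "fx", "fy", "cx", "cy" (pixels), "world_from_camera" (4x4, takes a point from camera to world coordinates); the wrist camera has in their place "T_tool_cam" (4x4, takes a point from camera to tool coordinates, whose origin is the TCP and whose axes are the flange's). Camera axes: x right, y down, z forward; pixel columns grow to the right and rows downward; lengths in m; the calibration is good to about 2 mm. A picture is of the moment at which its call begins: read the wrist's pose just before it. There is no depth.
- r.close_job(): hands the job in; it is judged then, once.
Trained networks look in the newest picture that a camera, given by its name, has taken for a name from the list of things; names that differ only in an ending like _2 or _b are one class to them, and where a whole thing is asked for, a point or a joint stands for the part that bears it (a point fixed in the world has none). Each returns a list of dicts, best first, with "score" (0 to 1); they miss things now and then, are a little off and sometimes report something else, mostly with a low value. They report only what shows in the picture. A call takes as long as a camera call. They do not tell look-alikes from the thing itself.
- r.trace(label, camera): "pixels" (480x640 bool, what is visible of it) and "extent" ([left, top, right, bottom] in pixels, round what is visible of it).
The state is a dict: "time_s": time; "joints": joint angles; "qd": joint speeds; "joint_torque": joint torques, N m; "tcp_pos": TCP position; "eef_rot": TCP orientation; "contact_force": force on the tool from outside, world axes, zero at the start; "moment": the same for the moment, N m; "gripper_width": finger opening in m; "gripper_force": force on a finger pad.
Only numpy, scipy, OpenCV 4.12 (cv2) and the standard library are available. Lean on these libraries where they do the work, as an engineer would, in place of code of your own. Each camera call takes 0.05 s, during which the arm holds its last target. There are 200 camera calls.

## Task

Two push-button bird feeders stand on the bench, and only one of them has the bird dish beneath it. With your fingertips gently press that feeder's black button all the way down, keep it down for at least two seconds so that a portion of seed can fall into the dish, then let it spring back up and move away clear. Do not grip, lift or shift the feeder or its dish, and leave the other feeder, the tin, the trowel and the plant tag alone.

Things in the scene. Friction and masses are not known exactly. Their poses are not given: they have to be found in the camera images.
- feeder: the feeder that has the dish beneath it: a free-standing stainless steel canister like a pepper mill (66 mm diameter, lid 69 mm, from 78 to 188 mm above the bench) held upright by a tripod of three 8 mm rods whose rubber feet stand 110 mm from its axis. About 0.8 kg, not fixed. Origin: on its axis at bench level; z up along the axis; one leg points along its x, the others at 120 degrees to it. Black button on top, in the axis
- release_feeder (a joint): how far that feeder's button is pressed: 0 is up, 0.012 m is fully down, on its stop. It is spring-returned: about 1.5 N starts it and about 5 N takes it fully down; it drives a rod through the canister that lowers the valve from the outlet underneath
- button_feeder (a point): centre of the top face of that feeder's button, a flat round black button 26 mm in diameter and 10 mm thick; its top is 212 mm above the bench when up and 200 mm when fully down, 12 mm above the lid. z up; it presses straight down
- spare: the other feeder, alike in every way but with bare tiles beneath it; to be left alone. Same origin and axes
- release_spare (a joint): how far the other feeder's button is pressed, 0 (up) to 0.012 m; to be left at 0
- button_spare (a point): centre of the top face of the other feeder's button, 212 mm above the bench
- dish: round white ceramic bird dish, 140 mm across the rim, 35 mm high, loose on the bench between the feeder's legs, within about 12 mm of under its axis. Origin: centre of its underside
- tin: small round aluminium tin, 52 mm in diameter, 46 mm high, loose on the bench to the robot's right of the feeders. Origin: centre of its underside
- trowel: green plastic hand trowel, about 290 mm long, 76 mm wide, 29 mm high at the handle, lying on the bench to the robot's left of the feeders. Origin: on the bench, near the neck; its x points to the blade's tip
- tag: flat wooden plant tag, 141 mm long, 22 mm wide, 4 mm thick, lying on the bench beyond the feeders. Origin: middle of its underside; its x points to the pointed end
Mind the look-alikes: they are no part of the job. Of the things shaped like the dish, the white one is meant.

How it is judged (in metres and radians):
On the way, in this order (a step that is already met when the one before it is completed fails the run):
1. the button of the feeder over the dish is kept pressed at least 9.5 mm of its 12 mm by the fingertips, for 1.8 s (value of joint release_feeder above 0.0095 m and contact force between the fingers and feeder above 0.5 N), for 1.8 s.
2. the button has been let up again and the fingers are off it (value of joint release_feeder below 0.002 m and contact force between the fingers and feeder below 0.1 N), for 0.2 s.
At the end, for the whole second after the job is handed in: the pressed button is up again (within 2 mm); its feeder and dish stand upright, at rest, within 10 mm of where they began, the dish still beneath (axes within 25 mm); the other button is up, and the other feeder, tin, trowel and tag are within 8 mm of their starts (value of joint each of release_feeder, release_spare below 0.002 m and angle between each of feeder, dish, spare's own z axis and vertical below 0.05 rad and distance of each of feeder, dish from where it was at the start of the episode below 0.01 m and linear speed of feeder below 0.02 m/s and horizontal distance between dish and feeder below 0.025 m and distance of each of spare, tin, trowel, tag from where it was at the start of the episode below 0.008 m); the robot touches nothing.
It fails at once if the other feeder is disturbed: its button pressed over 2 mm, knocked harder than 2 N, or moved over 8 mm (value of joint release_spare above 0.002 m or contact force between the arm and spare above 2 N or distance of spare from where it was at the start of the episode above 0.008 m).
It fails at once if the feeder is pressed or pushed harder than 30 N (contact force between the arm and feeder above 30 N).
It fails at once if the feeder is tipped (over 0.1 rad), lifted (over 8 mm) or shifted (over 15 mm) (angle between feeder's own z axis and vertical above 0.1 rad or height (world z) of feeder above 0.008 m or distance of feeder from where it was at the start of the episode above 0.015 m).
It fails at once if the dish is lifted or shifted over 15 mm (distance of dish from where it was at the start of the episode above 0.015 m).
It fails at once if the tin, the trowel or the plant tag is moved over 8 mm (distance of any of tin, trowel, tag from where it was at the start of the episode above 0.008 m).
It also fails if it takes over 35 s, if anything falls off the work surface, if the arm or the gripper's body presses on something with over 40 N, if the wrist force passes 120 N, or if a joint passes its speed limit or range.

## Working session

There is one attempt and no reset: what is moved stays moved. The work goes in short steps, Python scripts to look and compute and a tool call to move; the robot and the scene stay as the last step left them, time stands still between calls to the robot, and variables do not carry over. Pictures are saved under pics/ and viewed, at most 10 in all, crops included, and the job is handed in when it is done.

Besides the shell and the picture viewer there is one more tool, called after "Emit:" by a JSON object that holds its "method" and its "body". drive_tool: Moves the arm, as the interface text tells. Its arguments: {"type":"object","properties":{"commands":{"type":"array"},"grip_force":{"type":"number"}},"required":["commands"]}

```bash
mkdir -p pics
python3 - <<'E'
from plant import r
import cv2,numpy as np
ims=[]
for c in("scene","side"):
    d=r.capture(c);cv2.imwrite(f"pics/{c}0.png",d["frame"][:,:,::-1])
    print(c,d["fx"],d["cx"],d["cy"],np.round(d["world_from_camera"],3).tolist())
    for n in("feeder","button_feeder","dish","tin","trowel","tag"):
        print(n,[(round(o["score"],2),np.round(o["extent"]).tolist()) for o in r.trace(n,c)])
s=r.get_state();print(s["time_s"],s["tcp_pos"],s["eef_rot"])
E
```

```text
scene 459.1410423039634 322.6934076183204 244.97008762087376 [[0.883, 0.268, -0.384, 1.008], [0.468, -0.543, 0.697, -0.836], [-0.022, -0.796, -0.605, 0.887], [0.0, 0.0, 0.0, 1.0]]
feeder [(0.56, [334.0, 178.0, 388.0, 255.0])]
button_feeder [(0.45, [348.0, 178.0, 357.0, 187.0])]
dish [(0.87, [299.0, 256.0, 351.0, 288.0]), (0.83, [329.0, 215.0, 370.0, 245.0]), (0.75, [369.0, 251.0, 418.0, 284.0]), (0.56, [275.0, 203.0, 317.0, 228.0]), (0.36, [334.0, 176.0, 388.0, 256.0])]
tin [(0.88, [193.0, 406.0, 226.0, 439.0]), (0.4, [350.0, 176.0, 353.0, 184.0])]
trowel [(0.69, [411.0, 206.0, 439.0, 224.0])]
tag [(0.59, [371.0, 316.0, 422.0, 337.0])]
side 624.6633775630161 323.4053461733141 242.69925968238914 [[-0.946, -0.26, 0.194, 0.271], [-0.324, 0.744, -0.584, 0.864], [0.008, -0.615, -0.788, 1.293], [0.0, 0.0, 0.0, 1.0]]
feeder [(0.89, [251.0, 319.0, 336.0, 417.0])]
button_feeder []
dish [(0.91, [277.0, 335.0, 340.0, 394.0]), (0.88, [299.0, 260.0, 357.0, 306.0]), (0.86, [364.0, 355.0, 426.0, 420.0]), (0.82, [221.0, 280.0, 275.0, 329.0])]
tin [(0.58, [376.0, 138.0, 394.0, 153.0])]
trowel [(0.92, [171.0, 416.0, 302.0, 467.0])]
tag [(0.77, [225.0, 232.0, 275.0, 247.0])]
0.7 [ 6.74981989e-01 -4.65730475e-07  2.26607583e-01] [-1.79995196e+02  4.16409281e-03 -9.00007851e+01]
```

View pics/scene0.png

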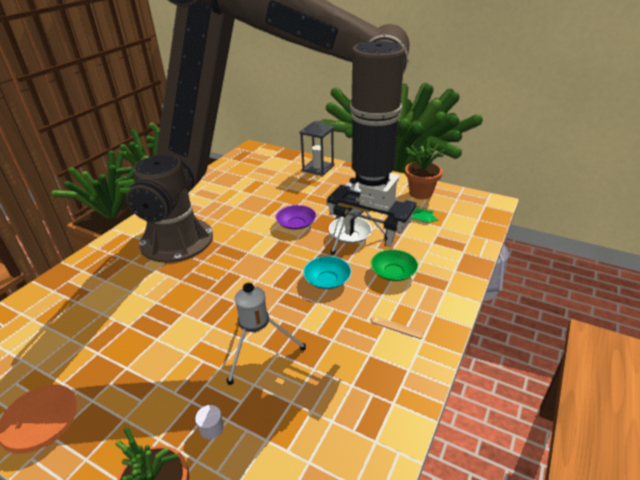

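View pics/side0.png

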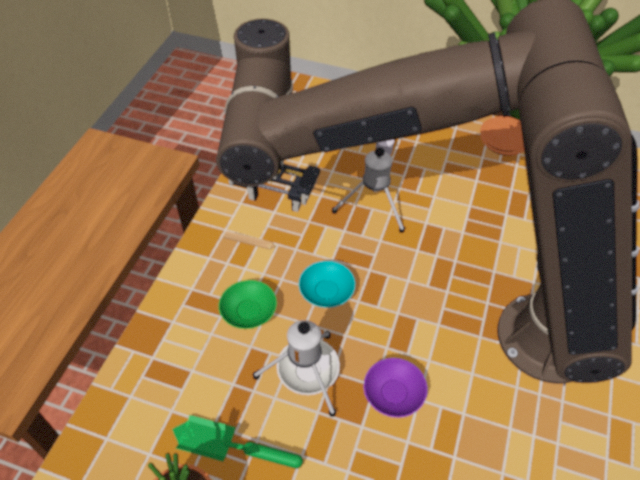

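The side view shows two candidate buttons. The one at (304,327) is over the white dish at (309,366); the spare's is at (380,153), over bare tiles. In the scene view the spare's button is at (248,287), and the target feeder is hidden behind the gripper near (350,230). The other bowls are cyan, green and purple. I choose the button at side (304,327).

```bash
cat > h.py <<'E'
from plant import r
import cv2,numpy as np
def hit(T,fx,fy,cx,cy,u,v,z):
    d=T[:3,:3]@[(u-cx)/fx,(v-cy)/fy,1]; return T[:3,3]+d*(z-T[2,3])/d[2]
E
python3 - <<'E'
from h import *
d=r.capture("side");f=d["frame"]
K=(np.array(d["world_from_camera"]),d["fx"],d["fy"],d["cx"],d["cy"])
for n,(u,v) in dict(feeder=(304,327),spare=(380,153)).items():
    g=f[v-14:v+14,u-14:u+14].max(2)<45
    y,x=np.nonzero(g);print(n,len(x),x.mean()+u-14,y.mean()+v-14,hit(*K,x.mean()+u-14,y.mean()+v-14,.208))
for o in r.trace("dish","side"):
    l,t,a,b=o["extent"];print("dish",hit(*K,(l+a)/2,(t+b)/2,.02))
cv2.imwrite("pics/crop.png",cv2.resize(f[290:430,230:350][:,:,::-1],None,fx=4,fy=4))
for p in [(254,376),(332,412),(327,334)]: print("foot",hit(*K,*p,.005))
E
```

```text
feeder 68 303.6470588235294 327.4117647058824 [0.50488222 0.27518074 0.208     ]
spare 66 377.8636363636364 147.92424242424244 [ 0.50600068 -0.26988311  0.208     ]
dish [0.50062736 0.26451951 0.02      ]
dish [0.53203197 0.03274403 0.02      ]
dish [0.6886152  0.15625971 0.02      ]
dish [0.30239513 0.24658745 0.02      ]
dish [0.58320789 0.47628174 0.02      ]
foot [0.61096184 0.31890328 0.005     ]
foot [0.41913526 0.34182858 0.005     ]
foot [0.49085688 0.16372315 0.005     ]
```

View pics/crop.png

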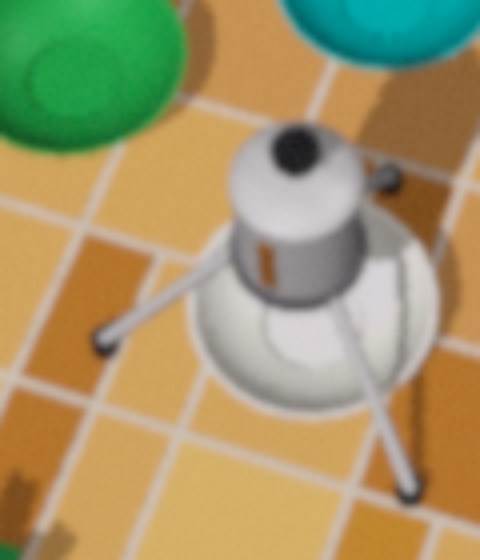

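The crop confirms it: a black button at crop (297,150), with the canister and three legs standing over the white dish. The mean of the feet agrees with the button, at (0.505, 0.275).

Emit:
{"method": "drive_tool", "body": {"commands": [{"tz":0.08,"hand":1},{"tz":0.12,"hand":1},{"tx":-0.283,"ty":0.458,"tz":0.12,"hand":1},{"tx":-0.283,"ty":0.458,"tz":0.12,"hand":1},{"tx":-0.283,"ty":0.458,"tz":0.12,"hand":1},{"tx":-0.283,"ty":0.458,"tz":0.12,"hand":1},{"tx":-0.283,"ty":0.458,"tz":0.12,"hand":1},{"tx":-0.283,"ty":0.458,"tz":0.12,"hand":1},{"tx":-0.283,"ty":0.458,"tz":0.12,"hand":1},{"tx":-0.283,"ty":0.458,"tz":0.12,"hand":1}], "grip_force": 10}}

```text
invalid input
```

Run:
```python
from h import *
from scipy.spatial.transform import Rotation as R
s=r.get_state();d=r.capture("wrist")
T=np.eye(4);T[:3,:3]=R.from_euler("xyz",s["eef_rot"],degrees=True).as_matrix();T[:3,3]=s["tcp_pos"]
W=T@np.array(d["T_tool_cam"]);K=(W,d["fx"],d["fy"],d["cx"],d["cy"])
print(s["time_s"],s["tcp_pos"],s["eef_rot"],s["contact_force"],s["gripper_width"])
P=np.linalg.inv(W)@[.505,.275,.212,1];print("expected px",P[0]/P[2]*d["fx"]+d["cx"],P[1]/P[2]*d["fy"]+d["cy"])
for o in r.trace("button_feeder","wrist"):
    y,x=np.nonzero(o["pixels"]);print(o["score"],o["extent"],x.mean(),y.mean(),hit(*K,x.mean(),y.mean(),.21))
cv2.imwrite("pics/w1.png",d["frame"][:,:,::-1])
d=r.capture("side");cv2.imwrite("pics/s1.png",cv2.resize(d["frame"][240:440,180:440,::-1],None,fx=3,fy=3))
```

```text
0.8 [ 6.74971401e-01 -2.81996931e-05  2.26578184e-01] [-1.79998878e+02  4.53772257e-04 -8.99989886e+01] [-0.55361568  0.49460542 -0.15932289] 0.0876417939170721
expected px 566.40721455308 658.5717843225646
```

View pics/w1.png

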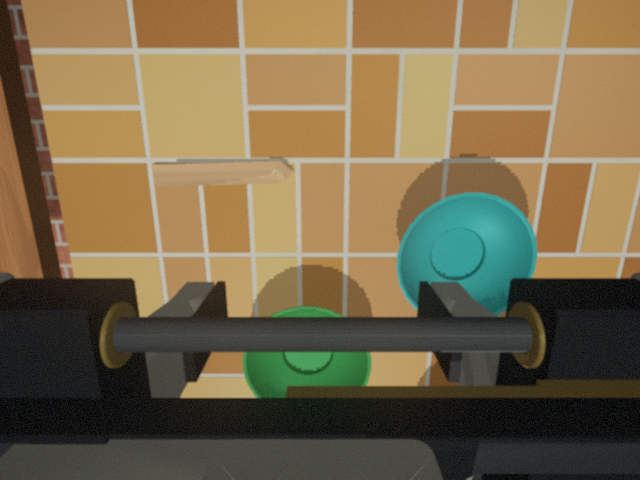

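The move was refused, so the arm hasn't moved. The wrist view shows only the cyan and green bowls and the tag. I'll resend with every key filled in each row.

Emit:
{"method": "drive_tool", "body": {"commands": [{"tx":0,"ty":0,"tz":0.08,"turn":0,"hand":1},{"tx":0,"ty":0,"tz":0.12,"turn":0,"hand":1},{"tx":-0.283,"ty":0.458,"tz":0.12,"turn":0,"hand":1},{"tx":-0.283,"ty":0.458,"tz":0.12,"turn":0,"hand":1},{"tx":-0.283,"ty":0.458,"tz":0.12,"turn":0,"hand":1},{"tx":-0.283,"ty":0.458,"tz":0.12,"turn":0,"hand":1},{"tx":-0.283,"ty":0.458,"tz":0.12,"turn":0,"hand":1},{"tx":-0.283,"ty":0.458,"tz":0.12,"turn":0,"hand":1},{"tx":-0.283,"ty":0.458,"tz":0.12,"turn":0,"hand":1},{"tx":-0.283,"ty":0.458,"tz":0.12,"turn":0,"hand":1}], "grip_force": 10}}

```text
time_s: 1.95
tcp_pos: [0.5036, 0.2774, 0.2988]
eef_rot: [-180.0, 0.0, -89.8]
contact_force: [1.2, 0.0, -0.3]
gripper_width: 0.0133
gripper_force: 0.0
```

```bash
cat > look.py <<'E'
from h import *
from scipy.spatial.transform import Rotation as R
s=r.get_state();d=r.capture("wrist")
T=np.eye(4);T[:3,:3]=R.from_euler("xyz",s["eef_rot"],degrees=True).as_matrix();T[:3,3]=s["tcp_pos"]
W=T@np.array(d["T_tool_cam"]);K=(W,d["fx"],d["fy"],d["cx"],d["cy"])
print(s["time_s"],s["tcp_pos"],s["contact_force"],s["gripper_width"])
P=np.linalg.inv(W)@[.505,.275,.212,1];print("expected px",P[0]/P[2]*d["fx"]+d["cx"],P[1]/P[2]*d["fy"]+d["cy"])
for o in r.trace("button_feeder","wrist"):
    y,x=np.nonzero(o["pixels"]);print(o["score"],o["extent"],hit(*K,x.mean(),y.mean(),.21))
d2=r.capture("side")
for o in r.trace("button_feeder","side"):print("side",o["score"],o["extent"])
cv2.imwrite("pics/ws.png",np.vstack([cv2.resize(d["frame"],(400,300)),cv2.resize(d2["frame"][240:440,180:440],(400,300))])[:,:,::-1])
E
python3 look.py
```

```text
1.95 [0.50358769 0.27737319 0.29883027] [ 1.18326868  0.00794681 -0.32576896] 0.013271966993566727
expected px 319.6377631187825 245.6228302710223
0.57 [299.7, 226.0, 338.4, 260.6] [0.50535797 0.27226912 0.21      ]
```

View pics/ws.png

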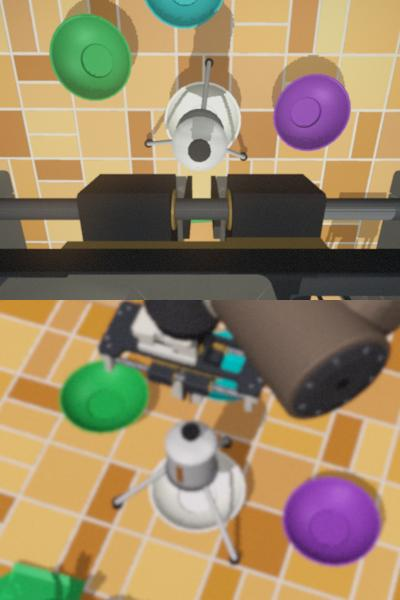

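The wrist view shows the target button at (199,150) in the half-size picture, just where expected. Its trace gives (0.505, 0.272), against (0.505, 0.275) from the side view. I'll go down to just above it.

Emit:
{"method": "drive_tool", "body": {"commands": [{"tx":0,"ty":-0.002,"tz":-0.06,"turn":0,"hand":1},{"tx":0,"ty":-0.002,"tz":-0.1,"turn":0,"hand":1},{"tx":0,"ty":-0.002,"tz":-0.12,"turn":0,"hand":1},{"tx":0,"ty":-0.002,"tz":-0.13,"turn":0,"hand":1},{"tx":0,"ty":-0.002,"tz":-0.13,"turn":0,"hand":1},{"tx":0,"ty":-0.002,"tz":-0.13,"turn":0,"hand":1}]}}

```text
time_s: 2.75
tcp_pos: [0.5059, 0.2737, 0.2217]
eef_rot: [-179.9, 0.0, -90.0]
contact_force: [0.9, 0.5, -0.1]
gripper_width: 0.0005
gripper_force: 0.0
```

Emit:
{"method": "drive_tool", "body": {"commands": [{"tx":0,"ty":0,"tz":-0.004,"turn":0,"hand":1},{"tx":0,"ty":0,"tz":-0.008,"turn":0,"hand":1},{"tx":0,"ty":0,"tz":-0.012,"turn":0,"hand":1},{"tx":0,"ty":0,"tz":-0.015,"turn":0,"hand":1},{"tx":0,"ty":0,"tz":-0.018,"turn":0,"hand":1},{"tx":0,"ty":0,"tz":-0.021,"turn":0,"hand":1},{"tx":0,"ty":0,"tz":-0.024,"turn":0,"hand":1},{"tx":0,"ty":0,"tz":-0.027,"turn":0,"hand":1},{"tx":0,"ty":0,"tz":-0.03,"turn":0,"hand":1},{"tx":0,"ty":0,"tz":-0.03,"turn":0,"hand":1}]}}

```text
time_s: 3.75
tcp_pos: [0.5052, 0.2736, 0.2025]
eef_rot: [-180.0, 0.0, -90.0]
contact_force: [-2.0, 1.0, 4.2]
gripper_width: 0.0004
gripper_force: 2.1
```

Emit:
{"method": "drive_tool", "body": {"commands": [{"tx":0,"ty":0,"tz":-0.001,"turn":0,"hand":1},{"tx":0,"ty":0,"tz":-0.002,"turn":0,"hand":1},{"tx":0,"ty":0,"tz":-0.003,"turn":0,"hand":1},{"tx":0,"ty":0,"tz":-0.004,"turn":0,"hand":1},{"tx":0,"ty":0,"tz":-0.004,"turn":0,"hand":1},{"tx":0,"ty":0,"tz":-0.004,"turn":0,"hand":1}]}}

```text
time_s: 4.35
tcp_pos: [0.5052, 0.2736, 0.2003]
eef_rot: [-180.0, 0.0, -90.0]
contact_force: [-0.9, 0.0, 6.0]
gripper_width: 0.0005
gripper_force: 2.7
```

Emit:
{"method": "drive_tool", "body": {"commands": [{"tx":0,"ty":0,"tz":-0.001,"turn":0,"hand":1},{"tx":0,"ty":0,"tz":-0.001,"turn":0,"hand":1},{"tx":0,"ty":0,"tz":-0.001,"turn":0,"hand":1},{"tx":0,"ty":0,"tz":-0.001,"turn":0,"hand":1},{"tx":0,"ty":0,"tz":-0.001,"turn":0,"hand":1},{"tx":0,"ty":0,"tz":-0.001,"turn":0,"hand":1},{"tx":0,"ty":0,"tz":-0.001,"turn":0,"hand":1},{"tx":0,"ty":0,"tz":-0.001,"turn":0,"hand":1},{"tx":0,"ty":0,"tz":-0.001,"turn":0,"hand":1},{"tx":0,"ty":0,"tz":-0.001,"turn":0,"hand":1}]}}

```text
time_s: 5.35
tcp_pos: [0.5053, 0.2737, 0.2003]
eef_rot: [-180.0, 0.0, -90.0]
contact_force: [-2.9, -0.1, 7.9]
gripper_width: 0.0005
gripper_force: 4.3
```

The force rose while z stayed put, so the button is on its stop. I'll hold it there.

Emit:
{"method": "drive_tool", "body": {"commands": [{"tx":0,"ty":0,"tz":0,"turn":0,"hand":1},{"tx":0,"ty":0,"tz":0,"turn":0,"hand":1},{"tx":0,"ty":0,"tz":0,"turn":0,"hand":1},{"tx":0,"ty":0,"tz":0,"turn":0,"hand":1},{"tx":0,"ty":0,"tz":0,"turn":0,"hand":1},{"tx":0,"ty":0,"tz":0,"turn":0,"hand":1},{"tx":0,"ty":0,"tz":0,"turn":0,"hand":1},{"tx":0,"ty":0,"tz":0,"turn":0,"hand":1},{"tx":0,"ty":0,"tz":0,"turn":0,"hand":1},{"tx":0,"ty":0,"tz":0,"turn":0,"hand":1}]}}

```text
time_s: 6.35
tcp_pos: [0.5053, 0.2737, 0.2002]
eef_rot: [-180.0, 0.0, -90.0]
contact_force: [-3.3, -0.2, 8.6]
gripper_width: 0.0006
gripper_force: 4.3
```

Emit:
{"method": "drive_tool", "body": {"commands": [{"tx":0,"ty":0,"tz":0,"turn":0,"hand":1},{"tx":0,"ty":0,"tz":0,"turn":0,"hand":1},{"tx":0,"ty":0,"tz":0,"turn":0,"hand":1},{"tx":0,"ty":0,"tz":0,"turn":0,"hand":1},{"tx":0,"ty":0,"tz":0,"turn":0,"hand":1},{"tx":0,"ty":0,"tz":0,"turn":0,"hand":1},{"tx":0,"ty":0,"tz":0,"turn":0,"hand":1},{"tx":0,"ty":0,"tz":0,"turn":0,"hand":1},{"tx":0,"ty":0,"tz":0,"turn":0,"hand":1},{"tx":0,"ty":0,"tz":0,"turn":0,"hand":1}]}}

```text
time_s: 7.35
tcp_pos: [0.5053, 0.2736, 0.2002]
eef_rot: [-180.0, 0.0, -90.0]
contact_force: [-3.2, -0.5, 8.3]
gripper_width: 0.0004
gripper_force: 4.3
```

Emit:
{"method": "drive_tool", "body": {"commands": [{"tx":0,"ty":0,"tz":0.006,"turn":0,"hand":1},{"tx":0,"ty":0,"tz":0.012,"turn":0,"hand":1},{"tx":0,"ty":0,"tz":0.018,"turn":0,"hand":1},{"tx":0,"ty":0,"tz":0.024,"turn":0,"hand":1},{"tx":0,"ty":0,"tz":0.035,"turn":0,"hand":1},{"tx":0,"ty":0,"tz":0.06,"turn":0,"hand":1},{"tx":0,"ty":0,"tz":0.12,"turn":0,"hand":1},{"tx":0,"ty":0,"tz":0.16,"turn":0,"hand":1},{"tx":0,"ty":0,"tz":0.16,"turn":0,"hand":1},{"tx":0,"ty":0,"tz":0.16,"turn":0,"hand":1}]}}

```text
time_s: 8.35
tcp_pos: [0.5051, 0.2736, 0.2959]
eef_rot: [-180.0, 0.0, -90.0]
contact_force: [-0.5, -0.8, -0.4]
gripper_width: 0.0009
gripper_force: 0.0
```

```bash
python3 look.py
```

```text
8.35 [0.50508923 0.27360425 0.29585997] [-0.51774954 -0.77422516 -0.42227284] 0.0008905591162314104
expected px 321.8323195461805 252.21855013210154
0.74 [302.3, 229.6, 340.5, 265.0] [0.50556459 0.27229136 0.21      ]
```

View pics/ws.png

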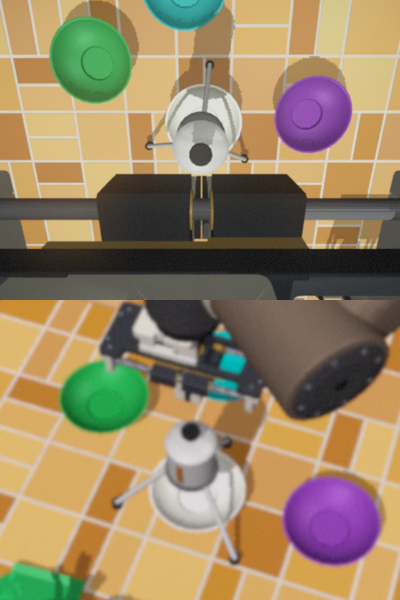

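The feeder, with its button at (200,154), and the dish are where they began, and the button is up. The arm is clear, so I'll hand in.

```bash
python3 -c "
from plant import r
print(r.close_job())"
```

```text
the job is handed in; nothing more can be done
None
```

I pressed the button of the feeder over the white dish to its stop, held it there for more than two seconds, let it spring back and moved the arm clear. The job is handed in, but no verdict was returned.

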